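Wedge a two-piece plaster mould shut in its cradle

TASK

Take the pale red-topped wooden wedge from its dark stand, set it foot down in the slot between the plaster mould and the leaning post of the cradle, sloping side to the post, and tap or press it down until the two mould halves are shut together and the wedge is locked tight. Drive it firmly but never hard, because the plaster chips; then let go, and leave the other things on the bench where they are.

Things in the scene. Friction and masses are not known exactly. Their poses are not given: they have to be found in the camera images.
- wedge_mid (a point): middle of the loose beech wedge with a red top, half-way up (60 mm above its foot). 85 g, 120 mm tall (z up), 40 mm wide (x: parallel sides, to grip). In y 12 mm thick at the foot, 32 mm at the top: its -y face is upright, its +y face slopes outwards at 1:6 going up. It stands foot down in a dark wooden stand whose walls rise 35 mm above its foot. From this point the foot spans y -11 to +1 mm
- wedge_top (a point): middle of the wedge's flat red top (40 mm along x, 30 mm along y), 60 mm above wedge_mid and 4 mm to +y of it; same axes. Once driven tight the top is 35 to 75 mm above the mould's top, so hold the wedge near its top or let go and press on the top
- wedge: the same wedge: origin at the middle of its foot, 60 mm below and 5 mm to -y of wedge_mid; same axes. It goes into the slot with its axes as the cradle's: upright face against mould half B, slope against the post. About 5 to 12 N downwards on it slides half B; shut, it stops going down and locks with 15 to 20 N downwards
- cradle: fixed wooden cradle, origin under its 20 mm board. Along +y: end stop, mould half A, half B, slot, and a post 120 mm wide (x) leaning away from the slot at 1:6, its top level with the mould's. The post is set differently each time (5 mm range) and not measured, so the depth where the wedge locks differs by some 30 mm. The wedge never reaches the board
- mould_a: plaster mould half A, loose block 100 (x) x 50 (y) x 95 mm (z), 0.5 kg, origin at the middle of its underside, standing on the cradle's board against the end stop. Half of a round dark pour hole in its top, at the seam
- mould_b: plaster mould half B, same size and mass, next to half A towards the cradle's +y, with an open seam of 2.5 to 3.5 mm at the start; shut when the origins of A and B are 50 mm apart. The plaster chips if the wedge bears on it with more than 45 N
- mould_b_face (a point): middle of the top edge of half B's face towards the slot (115 mm above the bench): the slot's mouth begins here and opens to +y of it; x along the face, axes as the cradle's within 0.01 rad. The wedge's foot has 4 to 11 mm of free play in y in the mouth, measured from this face
- cup: bystander: small clay cup, 72 mm across, 75 mm tall, origin under it
- bowl: bystander: clay bowl, 120 mm across, 50 mm tall, origin under it
- jug: bystander: dark clay vase, 86 mm across, 100 mm tall, origin under it
- mallet: bystander: wooden mallet lying along its x, head at +x, 240 mm long and 56 mm tall, origin under it; too heavy for this job
- spare_shim: bystander: flat dark wooden shim, 90 x 30 x 12 mm, origin under it

How it is judged:
On the way, in this order (a step that is already met when the one before it is completed fails the run):
1. the wedge's foot is in the mouth of the slot, right way round (z of wedge in the frame of mould_b_face below -0.006 m and y of wedge in the frame of mould_b_face between 0.003 and 0.022 m and x of wedge in the frame of mould_b_face between -0.03 and 0.03 m and y of wedge_top in the frame of mould_b_face above 0.01 m), for 0.05 s.
2. the mould halves are shut and the wedge bears on the mould with more than 10 N (y of mould_b in the frame of mould_a below 0.0515 m and contact force between wedge and mould_b above 10 N), for 0.1 s.
At the end, for the whole second after the job is handed in: mould halves shut (origins within 51.5 mm along the cradle) and upright; wedge upright in the slot, slope to the post (within 0.1 rad, foot 20 mm or more below the mouth, within 30 mm of the middle of half B's face), released, at rest, still pressing on half B with more than 10 N (all of step 2 and z of wedge in the frame of mould_b_face below -0.02 m and x of wedge in the frame of mould_b_face between -0.03 and 0.03 m and angle between wedge's own z axis and vertical below 0.1 rad and angle between each of mould_a, mould_b's own z axis and vertical below 0.05 rad and horizontal distance between mould_a and cradle below 0.09 m and linear speed of each of wedge, mould_b below 0.01 m/s and y of wedge_top in the frame of mould_b_face above 0.01 m); the robot touches nothing.
It fails at once if the wedge bears on the plaster with more than 45 N: it chips (contact force between wedge and mould_b above 45 N).
It fails at once if a bystander is moved more than 30 mm (distance of any of cup, bowl, jug, mallet, spare_shim from where it was at the start of the episode above 0.03 m).
It also fails if it takes over 58 s, if anything falls off the work surface, if the arm or the gripper's body presses on something with over 40 N, if the wrist force passes 120 N, or if a joint passes its speed limit or range.

ROBOT

A 6-joint arm with a two-finger parallel gripper is mounted at the origin on the work surface. World frame = base frame: x ahead of the robot, y to its left, z up, the work surface at z = 0. Lengths are in m, angles in rad, forces in N, time in s.
With the tool pointing down it reaches from about 0.275 to 1 m from the base axis. Payload 8.4 kg.
Tool frame: the origin (TCP) lies on the centre line of the jaws, within the pads' length; the fingertips stand 19 mm ahead of it and the grasp point (between the pads) is the TCP; z points along the fingers, y is the direction in which the jaws open and shut (so a half turn about z gives the same grasp; the last joint's range is limited). The gripper opens to 85 mm and grips with 20 to 120 N. Pads are 22 mm wide; open, the fingers measure 114 mm over their backs; the gripper's body (76 mm by 85 mm) begins 54 mm behind the grasp point. The pads swing forward as they close: fully open they stand 13 mm farther back than shut.
Start: joints at [-1.267, 0.353, 1.633, -0, 1.155, -0.002], TCP at [0.188, -0.596, 0.25] pointing down, gripper open.
Joint ranges: [-2.63, 2.63], [-0.92, 2.1], [0.06, 2.66], [-1.3, 4.44], [0, 2.69], [-3.02, 3.02]. Speed limits (rad/s): [2.22, 2.22, 2.79, 3.14, 3.14, 3.14].

INTERFACE

Orientations are given as a rotation vector (axis times angle).
In Python, from station import state, viewer, job, boxes_of, mark_of gives the robot as it stands. The module is installed in compiled form; this text tells all that it offers.
- The arm moves only by the tool play_rows, never from a script. Its argument "steps" is a list of rows, each a list of 5 numbers: the shift along the tool's x, y, z in units of 25 mm (1.0 is 25 mm), then the turn about the tool's z in units of 5 degrees (1.0 is 5 degrees), then the finger opening in mm, from 0 to 85.4. A call has 1 to 5 rows; each row is the pose to reach, as a shift and turn from the pose measured when the call began, along the tool's axes at that moment; what a row does not reach only later rows make up. A row lasts 1/12 s, in which the tool goes at most 41.7 mm and 7.16 degrees, less where a joint would pass 70% of its speed; a pose out of reach is approached as far as the arm can. A call with a gripper value outside its range is refused whole. The fingers move at their own pace and stop on an object; the grip force is fixed at half the most. Time passes only in rows, so rows that repeat a pose let the fingers close. It gives the time, the measured TCP pose, the force and the opening at its end, in the units of the state.
- state(): the state, without advancing time (a new reading comes with each control period).
- viewer.snapshot(name): name is "side" or "top"; returns a dict with "color" (400x640x3 uint8, blue, green, red), "intrinsics" (3x3 intrinsics, pixels), "R" (3x3) and "t" (3): a world point X has camera coordinates R X + t. Camera axes: x right, y down, z forward; pixel columns grow to the right and rows downward; lengths in m; the calibration is good to about 2 mm. A picture is of the moment at which its call begins. There is no depth.
- job.sign_off(): hands the job in, once; it reports no verdict.
Trained networks look in the newest picture that a camera, given by its name, has taken for a name from the list of things; names that differ only in an ending like _2 or _b are one class to them, and where a whole thing is asked for, a point or a joint stands for the part that bears it (a point fixed in the world has none). Each returns a list of dicts, best first, with "p" (0 to 1); they miss things now and then, are a little off and sometimes report something else, mostly with a low value. They report only what shows in the picture. A call takes as long as a camera call.
- boxes_of(camera, thing): "extent" ([left, top, right, bottom] in pixels, round what is visible of it).
- mark_of(camera, thing): "at" ([row, column] in pixels: a listed point, or the origin of a listed thing).
The state is a dict: "clock": time; "qpos": joint angles; "qd": joint speeds; "effort": joint torques, N m; "ee_pos": TCP position; "eef_rot": TCP orientation; "ft_force": force on the tool from outside, world axes, zero at the start; "wrist_torque": the same for the moment, N m; "gripper_width": finger opening in m.
Only numpy, scipy, OpenCV 4.12 (cv2) and the standard library are available. Lean on these libraries where they do the work, as an engineer would, in place of code of your own. Each camera call takes 0.05 s, during which the arm holds its last target.

## Working session

There is one attempt and no reset: what is moved stays moved. The work goes in short steps, Python scripts to look and compute and a tool call to move; the robot and the scene stay as the last step left them, time stands still between calls to the robot, and variables do not carry over. Pictures are saved under pics/ and viewed, and the job is handed in when it is done.

Besides the shell and the picture viewer there is one more tool, called after "Call:" as name([rows], argument=value, ...), one row to a line, values as JSON. play_rows: Moves the arm, as the interface text tells. Its arguments: {"type":"object","properties":{"steps":{"type":"array"}},"required":["steps"]}

```bash
mkdir -p pics
cat > h.py <<'E'
import numpy as np, cv2
from station import state, viewer, job, boxes_of, mark_of
def snap(n,f=None):
    s=viewer.snapshot(n)
    if f: cv2.imwrite('pics/'+f,s['color'])
    return s
def proj(s,X):
    c=np.array(s['R'])@np.array(X)+np.array(s['t']); p=np.array(s['intrinsics'])@c; return p[:2]/p[2]
def ray(s,rc):
    K=np.array(s['intrinsics']);R=np.array(s['R']);t=np.array(s['t'])
    d=R.T@np.linalg.solve(K,[rc[1],rc[0],1.]); return -R.T@t,d/np.linalg.norm(d)
def tri(s1,a,s2,b):
    o1,d1=ray(s1,a);o2,d2=ray(s2,b)
    A=np.stack([d1,-d2],1);k=np.linalg.lstsq(A,o2-o1,rcond=None)[0]
    p,q=o1+k[0]*d1,o2+k[1]*d2; return (p+q)/2,np.linalg.norm(p-q)
def atz(s,rc,z):
    o,d=ray(s,rc); return o+d*(z-o[2])/d[2]
E
python3 - <<'E'
from h import *
a=snap('side','side0.png');b=snap('top','top0.png')
st=state();print(st)
for c in ('side','top'):
  s=a if c=='side' else b
  print(c,-np.array(s['R']).T@s['t'])
  for n in ['wedge_mid','wedge_top','wedge','cradle','mould_a','mould_b','mould_b_face','cup','bowl','jug','mallet','spare_shim']:
    print(n,[(np.round(m['at'],1).tolist(),round(m['p'],2)) for m in mark_of(c,n)[:3]])
E
```

```text
{'clock': 0.1, 'qpos': array([-1.26737062e+00,  3.53562339e-01,  1.63406797e+00,  6.88286253e-06,
        1.15521839e+00, -2.42681101e-03]), 'qd': array([ 0.00040674, -0.00075113, -0.00160517, -0.000867  ,  0.00017848,
        0.00059976]), 'effort': array([ 8.04498723e-04, -6.06355906e+01, -3.42820072e+01,  4.47702598e-05,
        4.03892001e-03,  1.96576877e-05]), 'ee_pos': array([ 0.18805375, -0.59560373,  0.24964357]), 'eef_rot': array([-3.10370122e+00, -4.78367973e-01,  2.85924220e-04]), 'ft_force': array([-0.18740671, -0.50778137, -0.16616234]), 'wrist_torque': array([-0.0182453 , -0.0035183 ,  0.01363361]), 'gripper_width': 0.08568453422461508}
side [0.02935871 0.8975598  0.94920827]
wedge_mid [([242.8, 298.5], 0.62)]
wedge_top [([228.7, 297.6], 0.84), ([171.1, 361.1], 0.65), ([181.5, 277.3], 0.53)]
wedge [([254.7, 300.1], 0.6)]
cradle [([177.9, 356.9], 0.75)]
mould_a [([170.2, 360.9], 0.73), ([158.5, 369.4], 0.63)]
mould_b [([170.2, 360.9], 0.73), ([158.5, 369.4], 0.63)]
mould_b_face [([145.2, 362.3], 0.75)]
cup [([179.7, 276.1], 0.73), ([256.7, 301.5], 0.44)]
bowl [([226.7, 224.5], 0.63)]
jug []
mallet [([368.0, 346.2], 0.94)]
spare_shim [([281.4, 364.1], 0.9)]
top [0.41501791 0.07411406 1.44318042]
wedge_mid [([208.1, 268.3], 0.69)]
wedge_top []
wedge [([212.1, 270.5], 0.8)]
cradle []
mould_a [([195.4, 418.7], 0.75), ([200.6, 437.0], 0.57)]
mould_b [([195.4, 418.7], 0.75), ([200.6, 437.0], 0.57)]
mould_b_face [([192.3, 411.5], 0.69)]
cup [([118.8, 359.4], 0.79), ([194.9, 419.0], 0.73)]
bowl [([121.1, 273.5], 0.74)]
jug []
mallet [([294.3, 199.8], 0.57)]
spare_shim [([269.2, 276.6], 0.65), ([121.3, 361.0], 0.3)]
```

View pics/side0.png

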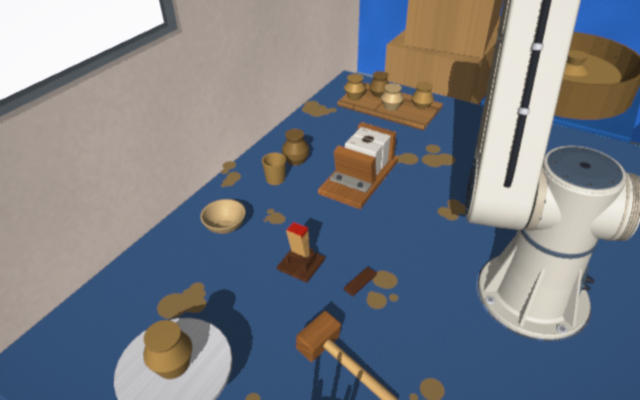

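View pics/top0.png

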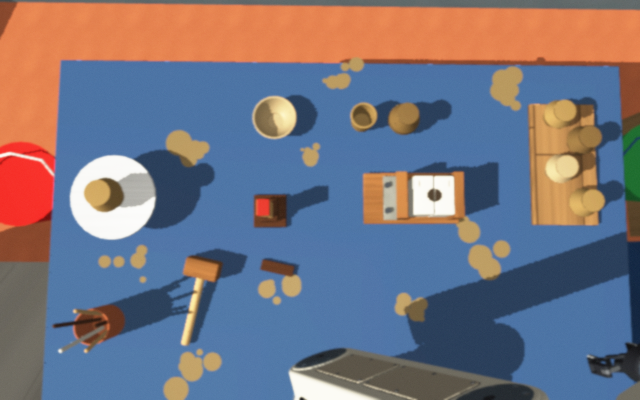

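Run:
```python
import cv2
a=cv2.imread('pics/side0.png');b=cv2.imread('pics/top0.png')
cv2.imwrite('pics/side0z.png',cv2.resize(a[110:290,240:440],None,fx=4,fy=3.3,interpolation=cv2.INTER_CUBIC)[:600])
cv2.imwrite('pics/side0z.png',cv2.resize(a[120:270,240:440],None,fx=4,fy=4,interpolation=cv2.INTER_CUBIC))
cv2.imwrite('pics/top0z.png',cv2.resize(b[140:260,250:450],None,fx=4,fy=4,interpolation=cv2.INTER_CUBIC))
```

```text
(no output)
```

View pics/side0z.png

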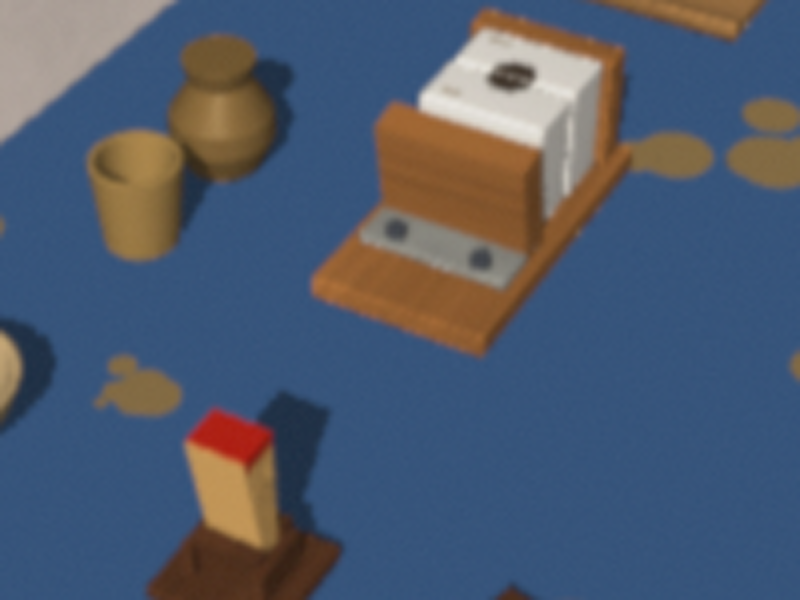

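View pics/top0z.png

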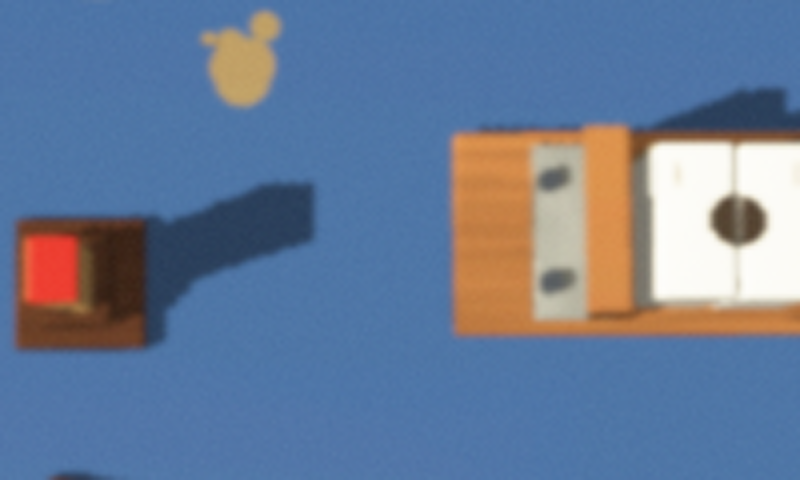

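The wedge stands in its dark stand (side col 298, row 230; top col 265, row 208), and the cradle is at top cols 363–465 with its post on the left. The cradle's +y therefore points along image left, which is world +y, so the wedge already faces the right way. Next I'll measure precisely by segmenting colours.

```bash
cat > seg.py <<'E'
from h import *
def up(img,r0,r1,c0,c1,f=8): return cv2.resize(img[r0:r1,c0:c1],None,fx=f,fy=f,interpolation=cv2.INTER_CUBIC)
def quad(mask,r0,c0,f=8):
    n,l,s,_=cv2.connectedComponentsWithStats(mask.astype(np.uint8)); i=1+np.argmax(s[1:,4])
    cs,_=cv2.findContours((l==i).astype(np.uint8),cv2.RETR_EXTERNAL,cv2.CHAIN_APPROX_NONE)
    c=max(cs,key=cv2.contourArea); h=cv2.convexHull(c)
    for e in np.linspace(.01,.15,60):
        a=cv2.approxPolyDP(h,e*cv2.arcLength(h,True),True)
        if len(a)<=4: break
    a=a[:,0].astype(float); return np.stack([(a[:,1]+.5)/f-.5+r0,(a[:,0]+.5)/f-.5+c0],1), c
E
python3 - <<'E'
from seg import *
S=snap('side');T=snap('top')
def red(s,r0,r1,c0,c1):
    u=up(s['color'],r0,r1,c0,c1).astype(int); return (u[...,2]-np.maximum(u[...,1],u[...,0])>90)&(u[...,2]>130)
qs,cs=quad(red(S,215,245,275,320),215,275); qt,ct=quad(red(T,190,225,245,285),190,245)
print('red side',qs.round(1).tolist());print('red top',qt.round(1).tolist())
ms=(cs[:,0].mean(0)),0
M=lambda q:q.mean(0)
print('tri red', tri(S,M(qs),T,M(qt)))
for q in qt: print(atz(T,q,.13).round(4))
for q in qs: print('s',atz(S,q,.13).round(4))
u=up(T['color'],165,225,400,475).astype(int); m=(u.min(-1)>165)
q,c=quad(m,165,400); print('mould top',q.round(1).tolist())
for p in q: print(atz(T,p,.115).round(4))
print('K',T['intrinsics'][0][0])
for n in ['wedge_mid','wedge_top','mould_b_face']:
  a=mark_of('side',n);b=mark_of('top',n)
  if a and b: print(n,tri(S,a[0]['at'],T,b[0]['at']))
r=T['color'];
for row in (185,195,205): print(row,[r[row,c].tolist() for c in range(394,418)])
E
```

```text
red side [[229.1, 287.1], [222.6, 293.3], [228.2, 306.9], [235.6, 301.6]]
red top [[198.4, 267.9], [214.3, 268.7], [215.1, 256.3], [199.2, 256.1]]
tri red (array([0.52242991, 0.20427364, 0.13112479]), np.float64(0.001655265022673015))
[0.5445 0.1908 0.13  ]
[0.5042 0.1882 0.13  ]
[0.5021 0.2194 0.13  ]
[0.5423 0.2208 0.13  ]
s [0.5426 0.2155 0.13  ]
s [0.542  0.1896 0.13  ]
s [0.5038 0.1897 0.13  ]
s [0.5015 0.2167 0.13  ]
mould top [[176.7, 412.4], [176.1, 452.6], [213.4, 453.9], [214.4, 413.4]]
[ 0.6053 -0.1792  0.115 ]
[ 0.6079 -0.283   0.115 ]
[ 0.5112 -0.2849  0.115 ]
[ 0.5078 -0.1808  0.115 ]
K 520.7573217509522
wedge_mid (array([0.51939409, 0.19526758, 0.07615559]), np.float64(0.008140430185016829))
wedge_top (array([0.44181758, 0.16015807, 0.35225491]), np.float64(0.13454564987970127))
mould_b_face (array([ 0.55846386, -0.18116822,  0.12556118]), np.float64(0.0038165906460188846))
185 [[160, 182, 190], [146, 177, 199], [118, 164, 210], [91, 153, 218], [80, 149, 221], [78, 147, 221], [78, 148, 222], [78, 148, 222], [76, 146, 219], [78, 147, 221], [77, 148, 221], [76, 143, 216]
[... 305 characters left out ...]
, [75, 142, 219], [76, 143, 218], [77, 143, 219], [74, 141, 218], [77, 143, 219], [74, 141, 217], [72, 131, 202], [76, 118, 173], [88, 112, 139], [103, 117, 126], [108, 119, 124], [111, 121, 123], [138, 151, 155], [197, 213, 217], [239, 247, 249], [249, 253, 253], [249, 253, 253], [248, 252, 253]]
205 [[173, 191, 195], [163, 184, 196], [139, 171, 204], [102, 154, 214], [80, 144, 218], [78, 145, 219], [76, 143, 217], [77, 143, 218], [78, 144, 218], [77, 144, 218], [75, 142, 218], [77, 142, 217], [76, 139, 210], [76, 125, 185], [84, 112, 144], [101, 116, 125], [107, 119, 122], [112, 122, 127], [139, 153, 157], [200, 216, 220], [241, 248, 250], [249, 253, 253], [249, 253, 253], [248, 252, 253]]
```

```bash
cat > go.py <<'E'
from h import *
from scipy.spatial.transform import Rotation as Ro
import sys
def plan(tx,ty,tz,yaw):
    st=state();R=Ro.from_rotvec(st['eef_rot']).as_matrix();p=st['ee_pos']
    cy=np.arctan2(R[1,0],R[0,0]); dy=(yaw-cy+np.pi)%(2*np.pi)-np.pi
    d=R.T@(np.array([tx,ty,tz])-p)
    print('t',round(st['clock'],2),'pos',p.round(4),'yaw',cy.round(4),'tilt',R[2,2].round(5),'F',st['ft_force'].round(2),'w',round(st['gripper_width'],4),'j6',st['qpos'][5].round(3))
    print('need units xyz',(d/.025).round(3),'turn',round(-np.degrees(dy)/5,2),'dist',np.linalg.norm(d).round(3))
if __name__=='__main__': plan(*map(float,sys.argv[1:]))
E
python3 go.py .5228 .203 .25 1.63
```

```text
t 1.7 pos [ 0.1881 -0.596   0.2503] yaw 0.3058 tilt -1.0 F [ 0.07  0.73 -0.28] w 0.0854 j6 -0.002
need units xyz [ 2.2386e+01 -2.6448e+01  1.1000e-02] turn -15.17 dist 0.866
```

Call:
play_rows([
  [1,-1.2,0,-1.2,85],
  [2,-2.4,0,-2.4,85],
  [3,-3.6,0,-3.6,85],
  [4,-4.8,0,-4.8,85],
  [5,-6,0,-6,85],
])

```text
clock: 2.12
ee_pos: [0.2624, -0.4137, 0.2503]
eef_rot: [2.872, 1.272, 0.0]
ft_force: [1.3, -0.0, 0.3]
gripper_width: 0.0854
```

```bash
python3 go.py .5228 .203 .25 1.63
```

```text
t 2.12 pos [ 0.2624 -0.4137  0.2503] yaw 0.834 tilt -1.0 F [ 1.3  -0.01  0.29] w 0.0854 j6 -0.272
need units xyz [ 2.5266e+01 -8.8620e+00  1.0000e-02] turn -9.12 dist 0.669
```

Call:
play_rows([
  [1.5,-0.5,0,-1,85],
  [3,-1,0,-2,85],
  [4.5,-1.6,0,-3,85],
  [6,-2.1,0,-4,85],
  [7.5,-2.6,0,-5,85],
])

```text
clock: 2.53
ee_pos: [0.3405, -0.2294, 0.2505]
eef_rot: [2.525, 1.868, 0.001]
ft_force: [1.1, -0.9, -0.0]
gripper_width: 0.0849
```

```bash
python3 go.py .5228 .203 .25 1.63
```

```text
t 2.53 pos [ 0.3405 -0.2294  0.2505] yaw 1.2742 tilt -1.0 F [ 1.09 -0.91 -0.  ] w 0.0849 j6 -0.3
need units xyz [18.672  1.916  0.019] turn -4.08 dist 0.469
```

Call:
play_rows([
  [1.5,0.1,0,-1,85],
  [3,0.3,0,-2,85],
  [4.5,0.4,0,-3,85],
  [6,0.6,0,-4,85],
  [7.5,0.8,0,-4,85],
])

```text
clock: 2.95
ee_pos: [0.4149, -0.0541, 0.2509]
eef_rot: [2.155, 2.283, 0.001]
ft_force: [0.7, -1.4, -0.2]
gripper_width: 0.0853
```

```bash
python3 go.py .5228 .203 .25 1.63
```

```text
t 2.95 pos [ 0.4149 -0.0541  0.2509] yaw 1.6288 tilt -1.0 F [ 0.68 -1.41 -0.24] w 0.0853 j6 -0.19
need units xyz [10.016  4.906  0.038] turn -0.01 dist 0.279
```

Call:
play_rows([
  [1.4,0.7,0,0,85],
  [2.8,1.4,0,0,85],
  [4.2,2.1,0,0,85],
  [5.6,2.8,0,0,85],
  [7,3.5,0,0,85],
])

```text
clock: 3.37
ee_pos: [0.4925, 0.1279, 0.2511]
eef_rot: [2.154, 2.284, 0.002]
ft_force: [0.7, 0.5, -0.2]
gripper_width: 0.0849
```

Call:
play_rows([
  [1.4,0.7,0,0,85],
  [2.5,1.2,0,0,85],
  [3.6,1.7,0,0,85],
  [3.6,1.7,0,0,85],
])

```text
clock: 3.7
ee_pos: [0.5314, 0.2248, 0.2512]
eef_rot: [2.151, 2.287, 0.006]
ft_force: [-0.6, -0.1, -0.1]
gripper_width: 0.0851
```

```bash
python3 go.py .5228 .203 .121 1.63
python3 - <<'E'
from h import *
a=snap('side','s1.png');b=snap('top','t1.png')
i=np.hstack([cv2.resize(a['color'][150:290,230:370],(560,560)),])
cv2.imwrite('pics/s1z.png',i); cv2.imwrite('pics/t1z.png',cv2.resize(b['color'][140:260,200:360],(800,600)))
E
```

```text
t 3.7 pos [0.5314 0.2248 0.2512] yaw 1.6318 tilt -0.99999 F [-0.57 -0.14 -0.09] w 0.0851 j6 0.337
need units xyz [-0.856 -0.421  5.207] turn 0.02 dist 0.132
```

View pics/s1z.png

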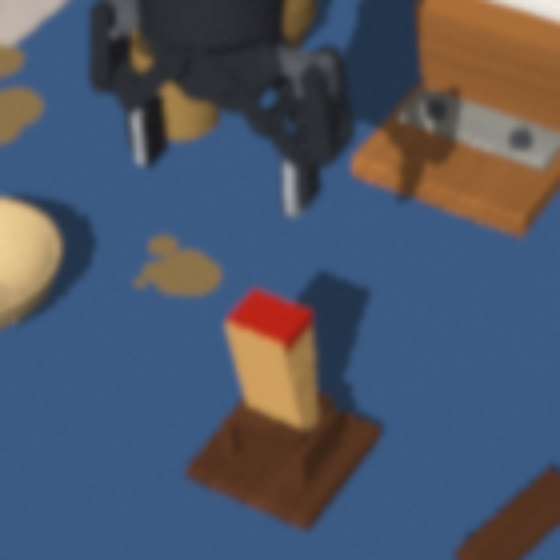

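View pics/t1z.png

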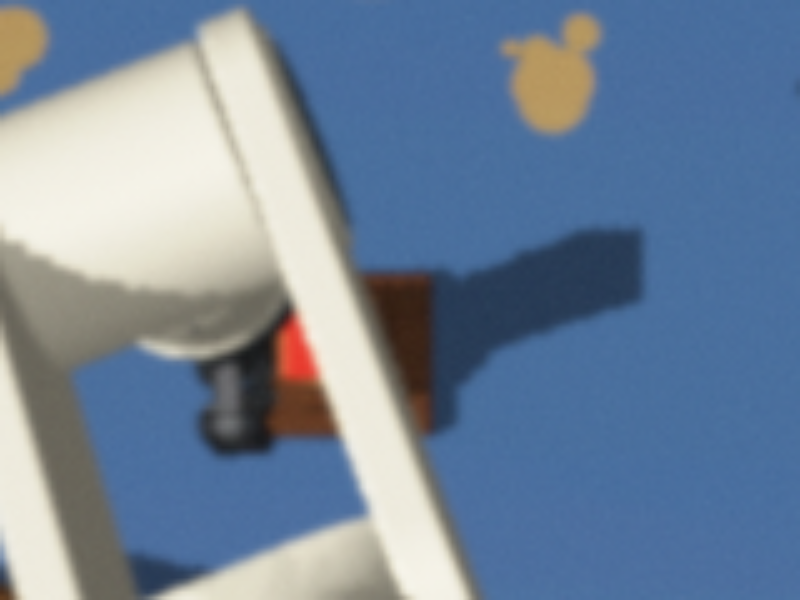

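The side view shows the open jaws above and behind the wedge, and the wedge is undisturbed. The arm covers most of the top view. I overshot y by 20 mm, so I'll correct that and then descend.

Call:
play_rows([
  [-0.86,-0.42,0,0,85],
  [-0.86,-0.42,1,0,85],
  [-0.86,-0.42,2,0,85],
  [-0.86,-0.42,2,0,85],
])

```text
clock: 4.13
ee_pos: [0.5175, 0.1963, 0.1971]
eef_rot: [-2.155, -2.286, 0.009]
ft_force: [-1.9, 0.2, 0.0]
gripper_width: 0.0856
```

```bash
python3 go.py .5228 .203 .121 1.63
```

```text
t 4.13 pos [0.5175 0.1963 0.1971] yaw 1.6297 tilt -0.99998 F [-1.87  0.23  0.03] w 0.0856 j6 0.303
need units xyz [0.266 0.241 3.044] turn -0.0 dist 0.077
```

Call:
play_rows([
  [0.27,0.24,1,0,85],
  [0.27,0.24,2,0,85],
  [0.27,0.24,2,0,85],
  [0.27,0.24,2,0,85],
])

```text
clock: 4.47
ee_pos: [0.5222, 0.2023, 0.1473]
eef_rot: [-2.155, -2.284, 0.012]
ft_force: [-0.2, -0.5, 0.5]
gripper_width: 0.0851
```

```bash
python3 go.py .5228 .203 .121 1.63;python3 - <<'E'
from h import *
a=snap('side')
cv2.imwrite('pics/s2z.png',cv2.resize(a['color'][170:290,240:360],(600,600)))
E
python3 go.py .5228 .203 .121 1.63
```

```text
t 4.47 pos [0.5222 0.2023 0.1473] yaw 1.6292 tilt -0.99997 F [-0.23 -0.49  0.49] w 0.0851 j6 0.311
need units xyz [0.031 0.032 1.05 ] turn -0.01 dist 0.026
t 4.52 pos [0.5231 0.2028 0.1484] yaw 1.6292 tilt -0.99998 F [-0.21  0.27  0.1 ] w 0.0848 j6 0.311
need units xyz [ 0.013 -0.008  1.095] turn -0.01 dist 0.027
```

View pics/s2z.png

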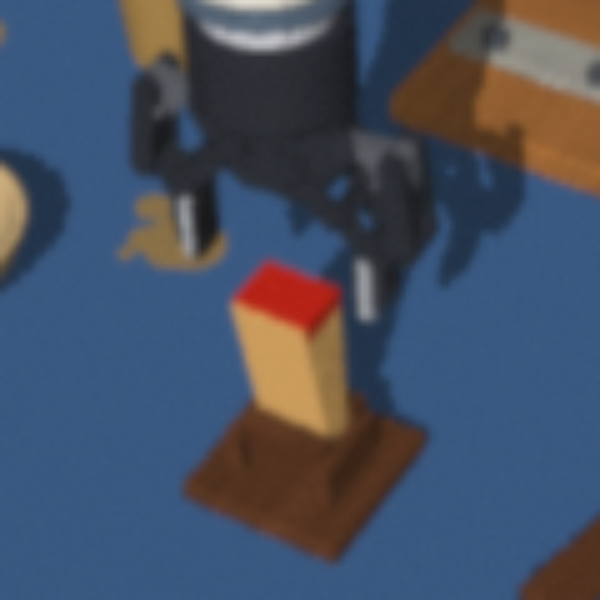

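The jaws straddle the red top evenly, with the pads at about zoomed cols 190 and 365. I'll descend and grip.

Call:
play_rows([
  [0,0,0.5,0,85],
  [0,0,1.1,0,85],
  [0,0,1.1,0,85],
  [0,0,1.1,0,60],
  [0,0,1.1,0,45],
])

```text
clock: 4.93
ee_pos: [0.5235, 0.2028, 0.1218]
eef_rot: [2.155, 2.285, -0.007]
ft_force: [0.7, 0.4, -0.2]
gripper_width: 0.0636
```

Call:
play_rows([
  [0,0,0,0,30],
  [0,0,0,0,30],
  [0,0,0,0,30],
  [0,0,0,0,30],
  [0,0,0,0,30],
])

```text
clock: 5.35
ee_pos: [0.524, 0.2031, 0.123]
eef_rot: [2.155, 2.285, -0.005]
ft_force: [-1.8, -0.4, 6.4]
gripper_width: 0.0392
```

```bash
python3 go.py .5228 .203 .3 1.63;python3 - <<'E'
from h import *
a=snap('side')
cv2.imwrite('pics/s3z.png',cv2.resize(a['color'][170:290,240:360],(600,600)))
E
```

```text
t 5.35 pos [0.524  0.2031 0.123 ] yaw 1.6292 tilt -0.99999 F [-1.81 -0.43  6.36] w 0.0392 j6 0.312
need units xyz [-0.019 -0.063 -7.079] turn -0.01 dist 0.177
```

View pics/s3z.png

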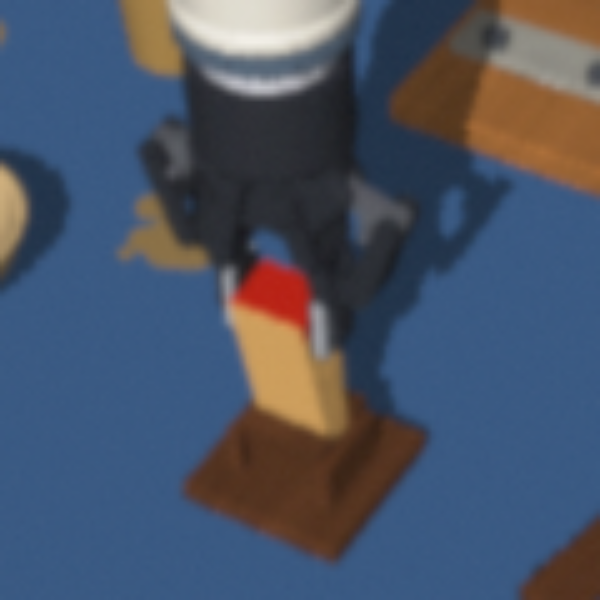

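The grip closed at 39 mm, with the pads on either side of the wedge just below the red top. Lifting straight up.

Call:
play_rows([
  [0,0,-0.6,0,30],
  [0,0,-1.6,0,30],
  [0,0,-2.8,0,30],
  [0,0,-4.2,0,30],
  [0,0,-5.6,0,30],
])

```text
clock: 5.82
ee_pos: [0.5238, 0.2033, 0.2647]
eef_rot: [2.155, 2.285, -0.006]
ft_force: [0.8, -0.3, -1.5]
gripper_width: 0.0394
```

Call:
play_rows([
  [0,0,-1.2,0,30],
  [0,0,-1.8,0,30],
  [0,0,-1.8,0,30],
  [0,0,-1.8,0,30],
])

```text
clock: 6.15
ee_pos: [0.5241, 0.2036, 0.3104]
eef_rot: [2.155, 2.284, -0.003]
ft_force: [-0.7, -0.5, -1.2]
gripper_width: 0.0394
```

```bash
python3 go.py .558 -.168 .3 1.63;python3 - <<'E'
from h import *
a=snap('side','s4.png');b=snap('top','t4.png')
E
```

```text
t 6.15 pos [0.5241 0.2036 0.3104] yaw 1.6293 tilt -1.0 F [-0.71 -0.5  -1.24] w 0.0394 j6 0.311
need units xyz [-14.915   0.484   0.45 ] turn -0.01 dist 0.373
```

View pics/s4.png

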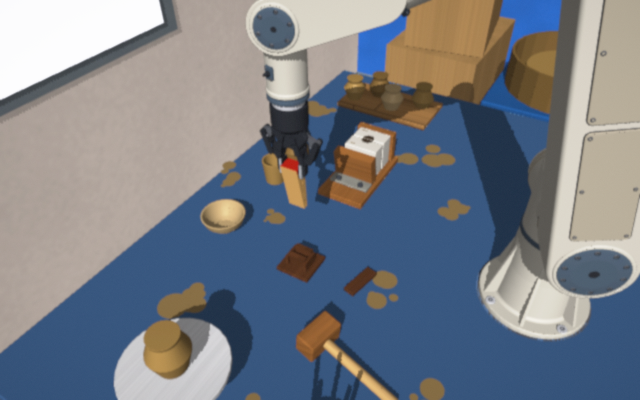

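View pics/t4.png

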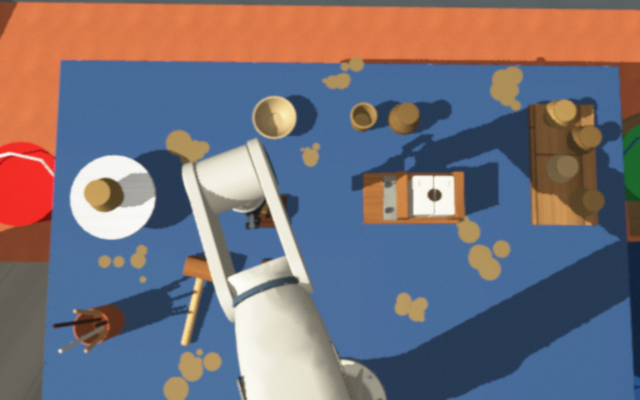

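Run:
```python
from h import *
T=snap('top'); g=T['color'].astype(float)
def cross(v,cols,lev,up_):
    for i in range(len(v)-1):
        if (v[i]<lev<=v[i+1]) if up_ else (v[i]>lev>=v[i+1]): return cols[i]+(lev-v[i])/(v[i+1]-v[i])
out=[];o2=[]
for r in range(178,214):
    R=g[r,:,2]; b=g[r,:,0]
    c=cross(b[408:418],np.arange(408,418),180,True)   # blue: grey->white
    sat=R-b; d=cross(sat[400:412],np.arange(400,412),sat[398:404].mean()/2+8,False)
    if c: out.append((r,c))
    if d: o2.append((r,d))
out=np.array(out);o2=np.array(o2)
def fit(o):
    for _ in range(3):
        p=np.polyfit(o[:,0],o[:,1],1);e=o[:,1]-np.polyval(p,o[:,0]);o=o[abs(e)<max(.25,2*e.std())]
    return p,e.std(),len(o)
for n,o in(('face',out),('post',o2)):
    p,s,k=fit(o);print(n,p,s,k)
    A=atz(T,(180,np.polyval(p,180)),.115);B=atz(T,(211,np.polyval(p,211)),.115);print(A,B,'yaw',np.arctan2(A[1]-B[1],A[0]-B[0]))
# x extents of mould B
for c in (415,420,425,440,448):
    v=g[:,c,0]; lo=cross(v[165:195],np.arange(165,195),180,True); hi=cross(v[200:225],np.arange(200,225),180,False)
    if lo and hi: print(c,lo,hi,atz(T,(lo,c),.115)[:2],atz(T,(hi,c),.115)[:2])
```

```text
face [2.68986672e-02 4.07430288e+02] 0.20952568357180626 36
[ 0.59671025 -0.17867852  0.115     ] [ 0.51660768 -0.18004986  0.115     ] yaw 0.017118131371823202
post [1.85723524e-02 4.03716984e+02] 0.050461582971359616 33
[ 0.59659522 -0.16521615  0.115     ] [ 0.51649816 -0.16599896  0.115     ] yaw 0.009773010606714799
415 175.66666666666666 214.3448275862069 [ 0.60804215 -0.18583996] [ 0.50805355 -0.18482912]
420 175.6103896103896 214.2439024390244 [ 0.60830051 -0.19877127] [ 0.50841173 -0.1976719 ]
425 175.58441558441558 214.14634146341464 [ 0.60848003 -0.21170504] [ 0.50876137 -0.21051813]
440 175.7625 214.64102564102564 [ 0.60835199 -0.25051614] [ 0.50778818 -0.24904853]
448 175.80246913580248 214.36363636363637 [ 0.60842698 -0.2712282 ] [ 0.50865938 -0.26962893]
```

Call:
play_rows([
  [-1,0,0,0,30],
  [-2.4,0,0,0,30],
  [-3.8,0.1,0,0,30],
  [-5.2,0.1,0,0,30],
  [-6.6,0.2,0,0,30],
])

```text
clock: 6.72
ee_pos: [0.5366, 0.0372, 0.3068]
eef_rot: [-2.153, -2.284, 0.013]
ft_force: [0.2, -0.1, -0.6]
gripper_width: 0.0394
```

Call:
play_rows([
  [-1.3,0,0,0,30],
  [-2.6,0.1,0,0.2,30],
  [-3.9,0.1,0,0.5,30],
  [-5,0.2,0,0.5,30],
  [-5.8,0.3,0,0.5,30],
])

```text
clock: 7.13
ee_pos: [0.5519, -0.1094, 0.3056]
eef_rot: [-2.203, -2.234, 0.016]
ft_force: [0.8, 0.3, -1.0]
gripper_width: 0.0393
```

```bash
python3 go.py .559 -.165 .29 1.586
```

```text
t 7.13 pos [ 0.5519 -0.1094  0.3056] yaw 1.5849 tilt -0.99994 F [ 0.79  0.35 -1.04] w 0.0393 j6 -0.207
need units xyz [-2.225  0.258  0.629] turn -0.01 dist 0.058
```

Call:
play_rows([
  [-0.8,0.1,0.2,0,30],
  [-1.6,0.2,0.4,0,30],
  [-2.2,0.26,0.6,0,30],
  [-2.2,0.26,0.6,0,30],
  [-2.2,0.26,0.6,0,30],
])

```text
clock: 7.55
ee_pos: [0.5584, -0.1646, 0.2892]
eef_rot: [-2.202, -2.231, 0.018]
ft_force: [0.8, 0.4, -1.2]
gripper_width: 0.0394
```

```bash
python3 - <<'E'
from h import *
a=snap('side','s5.png');b=snap('top','t5.png')
cv2.imwrite('pics/s5z.png',cv2.resize(a['color'][60:210,290:440],(600,600),interpolation=cv2.INTER_CUBIC))
cv2.imwrite('pics/t5z.png',cv2.resize(b['color'][140:260,330:490],(800,600),interpolation=cv2.INTER_CUBIC))
E
python3 go.py .559 -.165 .26 1.586
```

```text
t 7.65 pos [ 0.5588 -0.1637  0.2903] yaw 1.5851 tilt -0.99993 F [ 0.99 -0.54 -1.28] w 0.0392 j6 -0.296
need units xyz [-0.05   0.019  1.211] turn -0.01 dist 0.03
```

View pics/s5z.png

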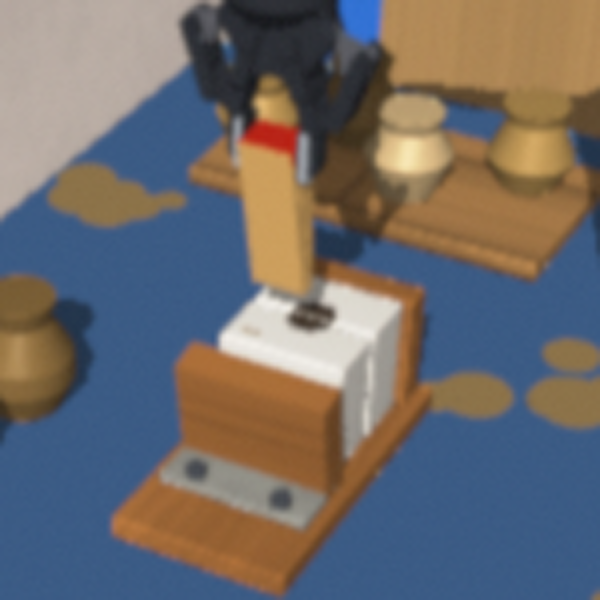

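View pics/t5z.png

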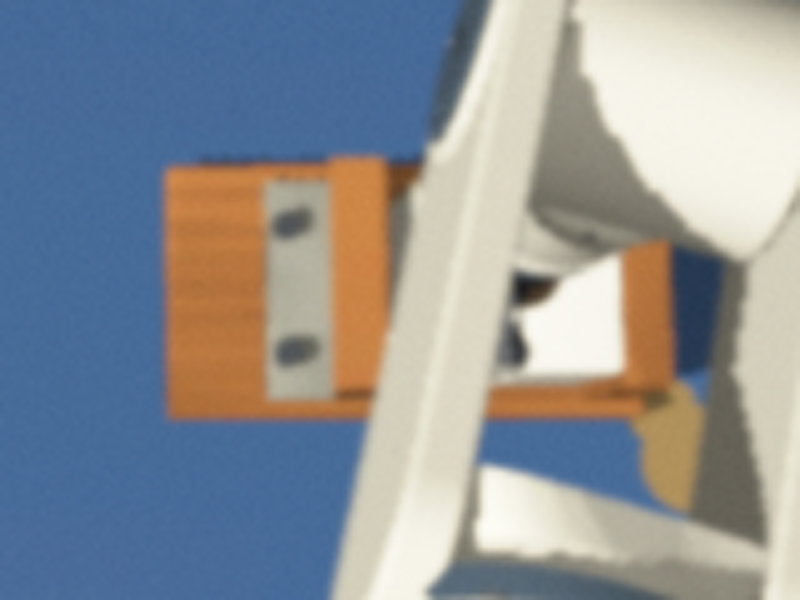

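```bash
cat > ov.py <<'E'
from go import *
G=Ro.from_rotvec([2.155,2.285,-.005]).as_matrix();gp=np.array([.524,.2031,.123])
yw=.0585;Rw=Ro.from_rotvec([0,0,yw]).as_matrix(); fo=np.array([.5228,.1955,.011])
V=np.array([[sx*.02,y,z] for z,ys in((0,(-.006,.006)),(.12,(-.006,.026))) for y in ys for sx in(-1,1)])
V=np.vstack([V,[[0,0,0]]])
loc=(G.T@((Rw@V.T).T+fo-gp).T).T
def wedge_now():
    st=state();R=Ro.from_rotvec(st['eef_rot']).as_matrix(); return (R@loc.T).T+st['ee_pos'],R
if __name__=='__main__':
    W,R=wedge_now();print('foot',W[8].round(4),'topc',W[4:8].mean(0).round(4),'toolz',R[:,2].round(4))
    s=snap('side');im=s['color'].copy();f=5;r0,c0=60,290
    z=cv2.resize(im[r0:r0+120,c0:c0+150],None,fx=f,fy=f,interpolation=cv2.INTER_CUBIC)
    P=[((proj(s,w)-[c0,r0]+.5)*f).astype(int) for w in W]
    for i,j in((0,1),(1,3),(3,2),(2,0),(4,5),(5,7),(7,6),(6,4),(0,4),(1,5),(2,6),(3,7)): cv2.line(z,tuple(map(int,P[i])),tuple(map(int,P[j])),(0,255,0),1)
    # mould top rectangle, slot
    q=[(.508,-.1800),(.608,-.1788),(.608,-.165),(.508,-.166)]
    Q=[((proj(s,(*a,.115))-[c0,r0]+.5)*f).astype(int) for a in q]
    for i in range(4): cv2.line(z,tuple(map(int,Q[i])),tuple(map(int,Q[(i+1)%4])),(255,0,255),1)
    cv2.imwrite('pics/'+sys.argv[1],z)
E
python3 ov.py ov1.png
```

```text
foot [ 0.5562 -0.1713  0.1783] topc [ 0.5572 -0.1612  0.2983] toolz [-0.0113 -0.0036 -0.9999]
```

View pics/ov1.png

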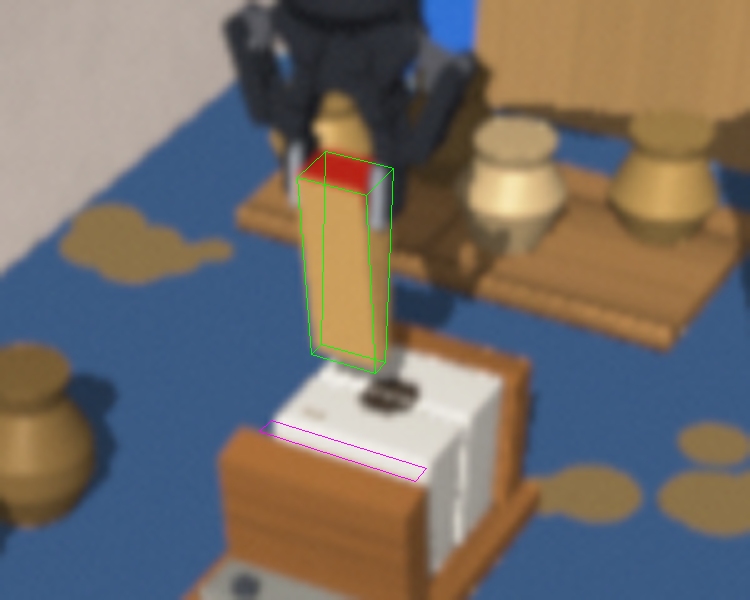

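The projected wedge outline matches the held wedge in the side view, with its foot at zoomed (312–385, 355–372). The projected slot line falls on the border between post and plaster. I'll come down to just above the mouth.

Call:
play_rows([
  [-0.05,0.09,0.5,0,30],
  [-0.05,0.09,1.1,0,30],
  [-0.05,0.09,1.7,0,30],
  [-0.05,0.09,2,0,30],
  [-0.05,0.09,2,0,30],
])

```text
clock: 8.12
ee_pos: [0.5596, -0.164, 0.2383]
eef_rot: [-2.198, -2.233, 0.018]
ft_force: [-0.5, 0.6, -0.5]
gripper_width: 0.0395
```

```bash
python3 ov.py ov2.png;python3 go.py .561 -.165 .23 1.586
```

```text
foot [ 0.5567 -0.1716  0.1263] topc [ 0.558  -0.1616  0.2463] toolz [-0.014  -0.0027 -0.9999]
t 8.17 pos [ 0.5603 -0.1643  0.2396] yaw 1.5862 tilt -0.99992 F [ 0.49 -0.4  -1.04] w 0.039 j6 -0.296
need units xyz [-0.027  0.034  0.384] turn 0.0 dist 0.01
```

View pics/ov2.png

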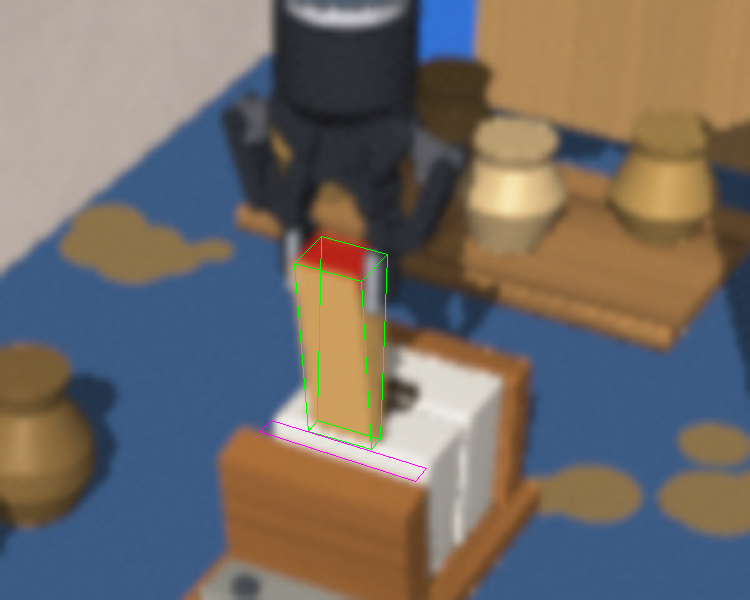

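Run:
```python
from ov import *
s=snap('side');W,_=wedge_now()
f=10;r0,c0=100,335
z=cv2.resize(s['color'][r0:r0+60,c0:c0+60],None,fx=f,fy=f,interpolation=cv2.INTER_CUBIC)
for w in W[:8]:
    p=((proj(s,w)-[c0,r0]+.5)*f).astype(int);cv2.circle(z,tuple(map(int,p)),2,(0,255,0),-1)
cv2.imwrite('pics/z2.png',z)
```

```text
(no output)
```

View pics/z2.png

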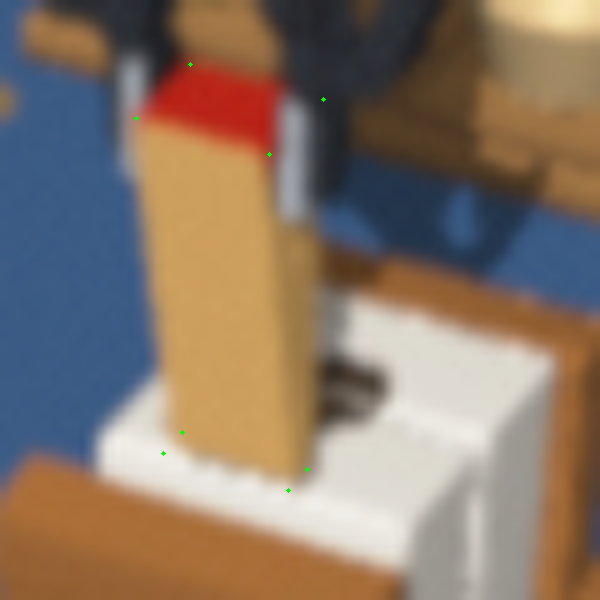

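Run:
```python
from ov import *
from scipy.optimize import least_squares
s=snap('side');W,_=wedge_now()
f=10;r0,c0=100,335
raw=s['color'][r0:r0+60,c0:c0+60]
# edges by sampling: column profiles at foot & top
u=cv2.resize(raw,None,fx=f,fy=f,interpolation=cv2.INTER_CUBIC).astype(int)
for c in (185,200,220,240,260,280): # beech->white at the foot: blue channel jump
    b=u[400:520,c,0]; d=np.diff(cv2.GaussianBlur(b.astype(np.float32).reshape(-1,1),(1,21),5).ravel()); 
    r=u[90:180,c,1]; d2=np.diff(cv2.GaussianBlur(r.astype(np.float32).reshape(-1,1),(1,21),5).ravel())
    print(c,'foot row',400+d.argmax(),b[0],b[-1],'red/front row',90+d2.argmax())
for r in (200,250,300,350,380):
    b=u[r,100:230,2]; d=np.diff(cv2.GaussianBlur(b.astype(np.float32).reshape(1,-1),(21,1),5).ravel()); print(r,'left col',100+d.argmax())
def P(dy,dz,al,dx):
    c=np.array(state0); Rx=Ro.from_rotvec([al,0,0]).as_matrix()
    return [((proj(s,Rx@(w-c)+c+[dx,dy,dz])-[c0,r0]+.5)*f) for w in W]
state0=state()['ee_pos']
print(np.round(P(0,0,0,0)).tolist())
for a in((.002,0,0,0),(0,.002,0,0),(0,0,-.02,0),(0,0,.02,0),(0,0,0,.002)): print(a,np.round(np.array(P(*a))-np.array(P(0,0,0,0)),1)[[2,3,6,7]].tolist())
```

```text
185 foot row 449 96 68 red/front row 124
200 foot row 451 92 81 red/front row 130
220 foot row 458 92 116 red/front row 132
240 foot row 464 93 154 red/front row 139
260 foot row 470 93 193 red/front row 144
280 foot row 477 87 212 red/front row 99
200 left col 137
250 left col 143
300 left col 149
350 left col 156
380 left col 148
[[307.0, 467.0], [181.0, 430.0], [288.0, 489.0], [162.0, 451.0], [322.0, 97.0], [190.0, 62.0], [269.0, 152.0], [135.0, 116.0], [234.0, 459.0]]
(0.002, 0, 0, 0) [[-3.2, 3.5], [-3.3, 3.5], [-3.5, 3.4], [-3.6, 3.4]]
(0, 0.002, 0, 0) [[0.3, -5.8], [0.2, -5.8], [0.3, -6.6], [0.2, -6.5]]
(0, 0, -0.02, 0) [[3.6, -4.1], [3.7, -4.0], [-0.3, 1.5], [-0.3, 1.5]]
(0, 0, 0.02, 0) [[-3.6, 4.0], [-3.7, 3.9], [0.3, -1.5], [0.3, -1.5]]
(0, 0, 0, 0.002) [[-6.3, -2.0], [-6.2, -2.0], [-6.7, -1.9], [-6.6, -1.9]]
```

Call:
play_rows([
  [0.09,0.08,0.15,0,30],
  [0.09,0.08,0.25,0,30],
  [0.09,0.08,0.25,0,30],
  [0.09,0.08,0.25,0,30],
])

```text
clock: 8.6
ee_pos: [0.563, -0.1625, 0.2348]
eef_rot: [-2.201, -2.235, 0.016]
ft_force: [0.7, 0.2, 0.1]
gripper_width: 0.0395
```

```bash
python3 go.py .5615 -.162 .23 1.586
python3 - <<'E'
from ov import *
s=snap('side');W,_=wedge_now();print(W[8])
f=10;r0,c0=105,335
z=cv2.resize(s['color'][r0:r0+60,c0:c0+70],None,fx=f,fy=f,interpolation=cv2.INTER_CUBIC)
for w in list(W[:8])+[(.608,-.1788,.115),(.508,-.18,.115),(.508,-.166,.115),(.608,-.165,.115)]:
    p=((proj(s,w)-[c0,r0]+.5)*f).astype(int);cv2.circle(z,tuple(map(int,p)),2,(0,255,0),-1)
cv2.imwrite('pics/z3.png',z)
E
```

```text
t 8.6 pos [ 0.563  -0.1625  0.2348] yaw 1.586 tilt -0.99994 F [0.75 0.17 0.06] w 0.0395 j6 -0.292
need units xyz [ 0.02  -0.059  0.194] turn 0.0 dist 0.005
[ 0.56061927 -0.17017919  0.1229469 ]
```

View pics/z3.png

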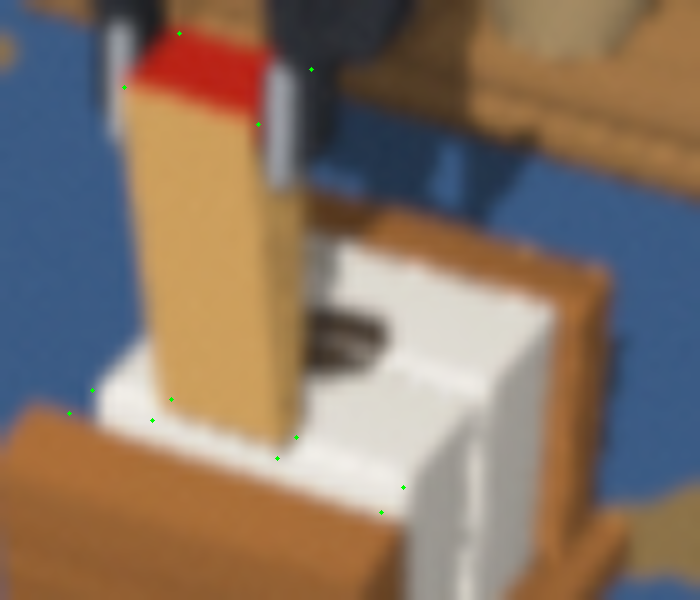

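Call:
play_rows([
  [0,-0.05,0.1,0,30],
  [0,-0.05,0.2,0,30],
  [0,-0.05,0.3,0,30],
])

```text
clock: 8.9
ee_pos: [0.5616, -0.1626, 0.2272]
eef_rot: [-2.202, -2.235, 0.015]
ft_force: [-0.2, -0.5, -1.2]
gripper_width: 0.0392
```

Call:
play_rows([
  [0,0,0.06,0,30],
  [0,0,0.12,0,30],
])

```text
clock: 9.07
ee_pos: [0.5615, -0.1626, 0.2239]
eef_rot: [-2.202, -2.235, 0.016]
ft_force: [0.3, 0.2, -1.1]
gripper_width: 0.0394
```

Call:
play_rows([
  [0,0,0.06,0,30],
  [0,0,0.12,0,30],
])

```text
clock: 9.23
ee_pos: [0.5614, -0.1626, 0.2206]
eef_rot: [-2.201, -2.235, 0.016]
ft_force: [-0.0, 0.8, -1.1]
gripper_width: 0.0392
```

```bash
python3 go.py .5615 -.162 .23 1.586
```

```text
t 9.23 pos [ 0.5614 -0.1626  0.2206] yaw 1.5858 tilt -0.99994 F [-0.03  0.82 -1.07] w 0.0392 j6 -0.292
need units xyz [ 0.024  0.001 -0.374] turn -0.0 dist 0.009
```

Call:
play_rows([
  [0,0,0.08,0,30],
  [0,0,0.16,0,30],
])

```text
clock: 9.4
ee_pos: [0.5613, -0.1627, 0.2164]
eef_rot: [-2.202, -2.235, 0.016]
ft_force: [-0.2, -0.1, -1.9]
gripper_width: 0.0393
```

Call:
play_rows([
  [0,0,0.08,0,30],
  [0,0,0.16,0,30],
])

```text
clock: 9.57
ee_pos: [0.5613, -0.1627, 0.2122]
eef_rot: [-2.201, -2.235, 0.016]
ft_force: [0.7, -1.0, -0.9]
gripper_width: 0.0396
```

```bash
python3 go.py .5615 -.162 .23 1.586
python3 - <<'E'
from ov import *
s=snap('side');W,_=wedge_now();print(W[8])
f=10;r0,c0=105,335
z=cv2.resize(s['color'][r0:r0+60,c0:c0+70],None,fx=f,fy=f,interpolation=cv2.INTER_CUBIC)
cv2.imwrite('pics/z4.png',z)
E
```

```text
t 9.57 pos [ 0.5613 -0.1627  0.2122] yaw 1.5858 tilt -0.99994 F [ 0.65 -0.97 -0.91] w 0.0396 j6 -0.292
need units xyz [ 0.024  0.001 -0.712] turn -0.0 dist 0.018
[ 0.55863388 -0.17031101  0.099875  ]
```

View pics/z4.png

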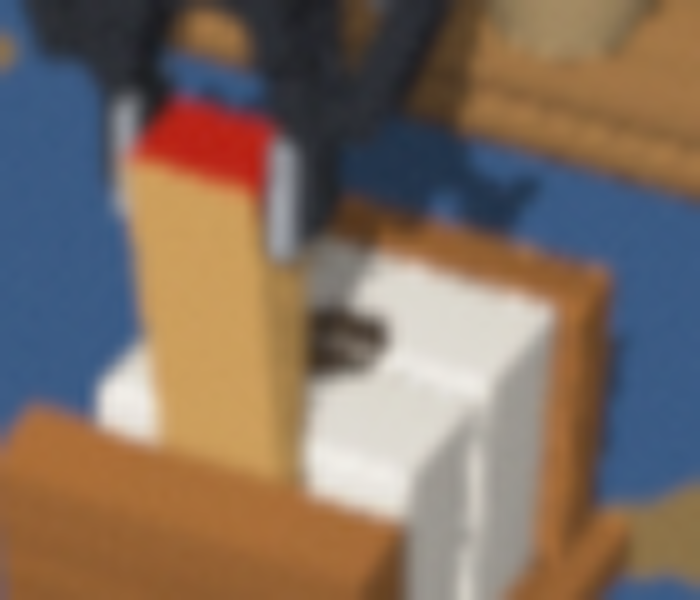

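The foot is inside the slot, hidden behind the post's top edge (row ~470), with no contact force. I'll lower it in small steps and watch the force.

Call:
play_rows([
  [0,0,0.1,0,30],
  [0,0,0.2,0,30],
  [0,0,0.3,0,30],
])

```text
clock: 9.87
ee_pos: [0.5613, -0.1632, 0.2044]
eef_rot: [-2.202, -2.236, 0.017]
ft_force: [0.1, -3.4, 2.4]
gripper_width: 0.0392
```

Call:
play_rows([
  [0,0,0.1,0,30],
  [0,0,0.2,0,30],
  [0,0,0.3,0,30],
])

```text
clock: 10.12
ee_pos: [0.5618, -0.1639, 0.1972]
eef_rot: [-2.203, -2.237, 0.017]
ft_force: [-0.4, -5.7, 8.2]
gripper_width: 0.0393
```

Call:
play_rows([
  [0,0,0.1,0,30],
  [0,0,0.2,0,30],
])

```text
clock: 10.28
ee_pos: [0.5626, -0.1648, 0.1931]
eef_rot: [2.203, 2.239, -0.016]
ft_force: [0.0, -6.9, 10.0]
gripper_width: 0.0394
```

Call:
play_rows([
  [-0.05,0,0,0,30],
  [-0.05,0,0,0,30],
])

```text
clock: 10.45
ee_pos: [0.5626, -0.1659, 0.1929]
eef_rot: [2.204, 2.238, -0.015]
ft_force: [0.9, -1.2, 1.8]
gripper_width: 0.0393
```

```bash
python3 go.py .5615 -.162 .23 1.586; python3 ov.py z5.png
```

```text
t 10.45 pos [ 0.5626 -0.1659  0.1929] yaw 1.5865 tilt -0.99995 F [ 0.92 -1.15  1.83] w 0.0393 j6 -0.295
need units xyz [ 0.146 -0.053 -1.485] turn 0.01 dist 0.037
foot [ 0.5606 -0.174   0.0809] topc [ 0.561  -0.1634  0.2009] toolz [-0.0066 -0.0073 -1.    ]
```

View pics/z5.png

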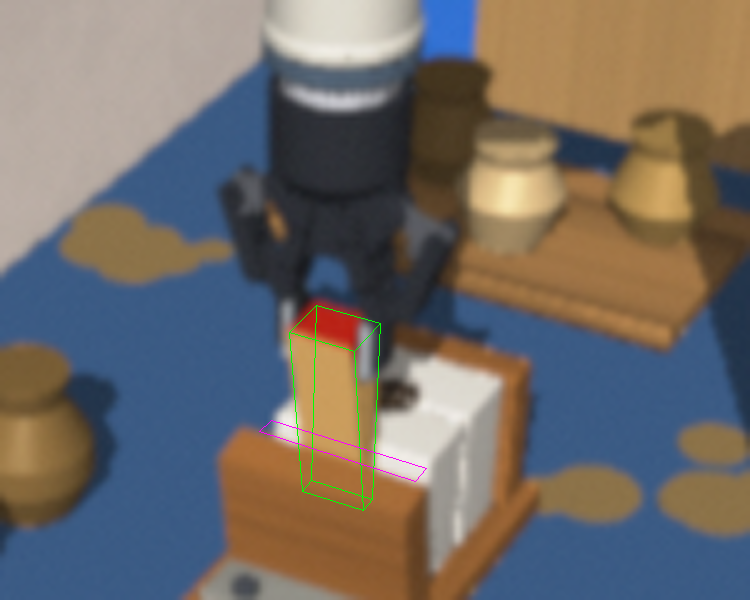

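The wedge is well seated and the side force is relieved. I'll keep going down, following the 1:6 slope.

Call:
play_rows([
  [-0.02,0,0.12,0,30],
  [-0.04,0,0.24,0,30],
  [-0.06,0,0.36,0,30],
])

```text
clock: 10.75
ee_pos: [0.5633, -0.1675, 0.1845]
eef_rot: [2.202, 2.238, -0.014]
ft_force: [1.3, -0.9, 7.5]
gripper_width: 0.0395
```

Call:
play_rows([
  [-0.02,0,0.1,0,30],
  [-0.04,0,0.2,0,30],
])

```text
clock: 10.92
ee_pos: [0.5639, -0.1687, 0.1803]
eef_rot: [2.201, 2.237, -0.013]
ft_force: [0.1, -1.7, 10.1]
gripper_width: 0.0394
```

Call:
play_rows([
  [-0.02,-0.02,0.1,0,30],
  [-0.03,-0.02,0.16,0,30],
])

```text
clock: 11.08
ee_pos: [0.5642, -0.1695, 0.1772]
eef_rot: [2.2, 2.236, -0.011]
ft_force: [0.6, -0.7, 12.0]
gripper_width: 0.0393
```

Call:
play_rows([
  [-0.02,-0.02,0.08,0,30],
  [-0.03,-0.02,0.16,0,30],
])

```text
clock: 11.25
ee_pos: [0.5644, -0.17, 0.1744]
eef_rot: [2.2, 2.235, -0.009]
ft_force: [0.4, 0.1, 12.5]
gripper_width: 0.0392
```

```bash
python3 go.py .5615 -.162 .23 1.586; python3 ov.py z6.png
```

```text
t 11.25 pos [ 0.5644 -0.17    0.1744] yaw 1.5869 tilt -0.99997 F [ 0.36  0.06 12.54] w 0.0392 j6 -0.302
need units xyz [ 0.305 -0.113 -2.225] turn 0.01 dist 0.056
foot [ 0.5631 -0.1781  0.0625] topc [ 0.5628 -0.1675  0.1824] toolz [ 1.0e-04 -7.8e-03 -1.0e+00]
```

View pics/z6.png

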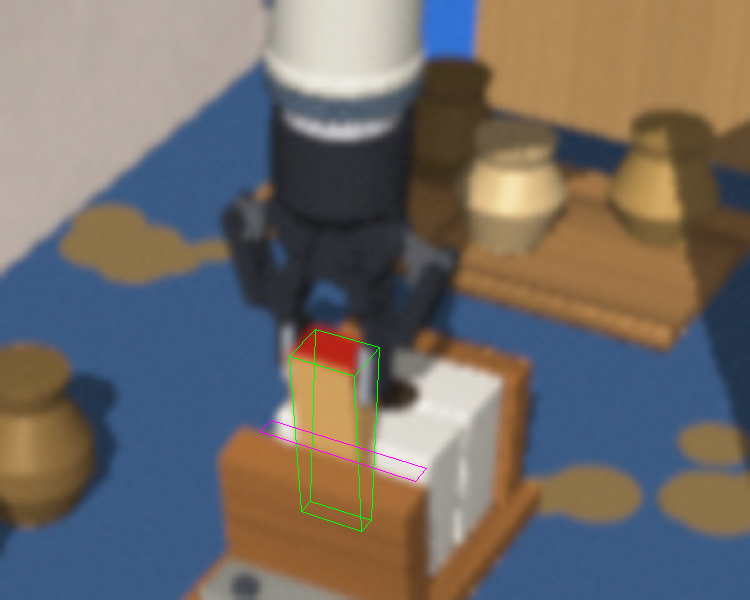

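```bash
cat > zz.py <<'E'
from h import *
import sys
s=snap('side');cv2.imwrite('pics/'+sys.argv[1],cv2.resize(s['color'][120:180,340:410],None,fx=10,fy=10,interpolation=cv2.INTER_CUBIC))
E
python3 zz.py z7.png
```

```text
(no output)
```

View pics/z7.png

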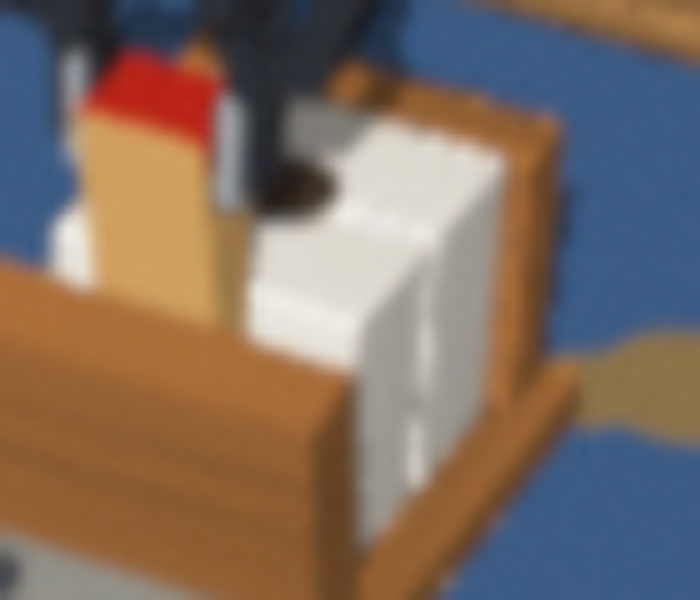

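The seam (zoomed col ~420) is narrower but still open, so half B is sliding. Continuing gently.

Call:
play_rows([
  [-0.01,-0.02,0.07,0,30],
  [-0.03,-0.03,0.16,0,30],
])

```text
clock: 11.52
ee_pos: [0.5646, -0.1704, 0.1715]
eef_rot: [2.199, 2.234, -0.006]
ft_force: [-0.9, 0.2, 16.1]
gripper_width: 0.0393
```

Call:
play_rows([
  [-0.01,-0.02,0.07,0,30],
  [-0.03,-0.03,0.16,0,30],
])

```text
clock: 11.68
ee_pos: [0.5647, -0.1709, 0.1689]
eef_rot: [2.199, 2.233, -0.003]
ft_force: [-0.6, -0.5, 13.9]
gripper_width: 0.0393
```

```bash
python3 go.py .5615 -.162 .23 1.586; python3 zz.py z8.png
```

```text
t 11.68 pos [ 0.5647 -0.1709  0.1689] yaw 1.5862 tilt -0.99997 F [-0.61 -0.52 13.87] w 0.0393 j6 -0.305
need units xyz [ 0.342 -0.111 -2.446] turn 0.0 dist 0.062
```

View pics/z8.png

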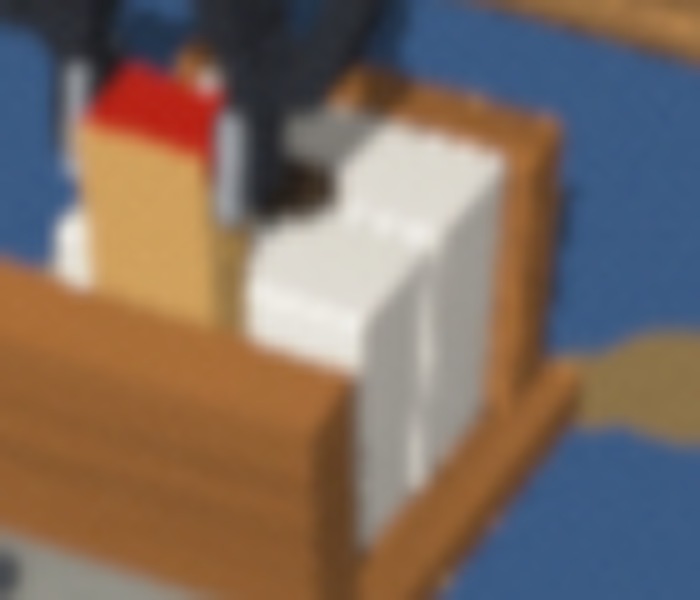

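Call:
play_rows([
  [-0.01,-0.02,0.06,0,30],
  [-0.02,-0.03,0.12,0,30],
])

```text
clock: 11.9
ee_pos: [0.5649, -0.1715, 0.1671]
eef_rot: [2.198, 2.231, -0.0]
ft_force: [-1.5, -0.9, 18.1]
gripper_width: 0.0392
```

Call:
play_rows([
  [-0.01,-0.02,0.06,0,30],
  [-0.02,-0.03,0.12,0,30],
])

```text
clock: 12.07
ee_pos: [0.5651, -0.1718, 0.1661]
eef_rot: [2.198, 2.23, 0.003]
ft_force: [-4.0, 2.2, 28.6]
gripper_width: 0.0387
```

```bash
python3 go.py .5615 -.162 .23 1.586; python3 zz.py z9.png
```

```text
t 12.07 pos [ 0.5651 -0.1718  0.1661] yaw 1.585 tilt -0.99994 F [-4.02  2.21 28.64] w 0.0387 j6 -0.308
need units xyz [ 0.379 -0.116 -2.559] turn -0.01 dist 0.065
```

View pics/z9.png

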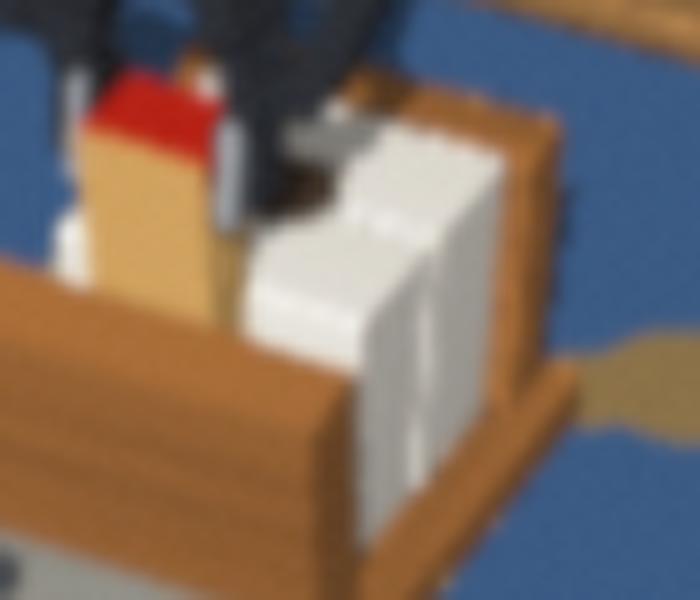

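Force jumped to 28 N, so half B has probably shut. I'll ease off straight away and check the seam.

Call:
play_rows([
  [0,0,-0.06,0,30],
  [0,0,-0.06,0,30],
])

```text
clock: 12.28
ee_pos: [0.5649, -0.1713, 0.1677]
eef_rot: [2.199, 2.23, 0.003]
ft_force: [-0.3, 0.2, 2.1]
gripper_width: 0.039
```

```bash
python3 go.py .5615 -.162 .23 1.586
python3 - <<'E'
from h import *
S=snap('side')['color'].astype(int);T=snap('top')
A=cv2.imread('pics/s4.png').astype(int)
for r in (147,155,160,165): print(r,'before',A[r,374:390].min(-1).tolist(),'now',S[r,374:390].min(-1).tolist())
cv2.imwrite('pics/t10.png',cv2.resize(T['color'][140:260,330:490],(800,600),interpolation=cv2.INTER_CUBIC))
a=cv2.resize(A.astype(np.uint8)[135:180,365:400],None,fx=11,fy=11);b=cv2.resize(S.astype(np.uint8)[135:180,365:400],None,fx=11,fy=11)
cv2.imwrite('pics/cmp.png',np.hstack([a,b]))
E
```

```text
t 12.28 pos [ 0.5649 -0.1713  0.1677] yaw 1.5847 tilt -0.99995 F [-0.27  0.25  2.06] w 0.039 j6 -0.308
need units xyz [ 0.361 -0.109 -2.494] turn -0.01 dist 0.063
147 before [205, 203, 204, 203, 202, 196, 179, 161, 164, 165, 152, 144, 142, 141, 131, 97] now [208, 208, 208, 208, 207, 201, 183, 164, 162, 168, 156, 147, 144, 143, 134, 102]
155 before [202, 182, 156, 144, 142, 141, 140, 155, 183, 164, 145, 142, 139, 131, 106, 74] now [212, 208, 170, 150, 145, 145, 145, 155, 176, 161, 146, 145, 142, 135, 112, 79]
160 before [49, 84, 125, 139, 140, 141, 149, 170, 166, 150, 142, 138, 135, 119, 87, 59] now [51, 88, 130, 143, 144, 144, 145, 155, 162, 151, 145, 143, 142, 138, 100, 64]
165 before [45, 83, 124, 138, 139, 139, 155, 187, 162, 133, 111, 78, 54, 47, 50, 50] now [48, 84, 127, 142, 145, 142, 152, 171, 153, 136, 117, 83, 55, 50, 51, 52]
```

View pics/cmp.png

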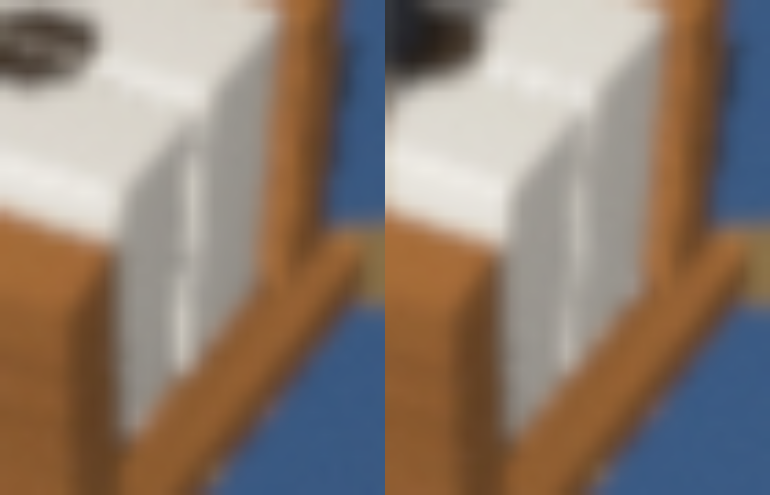

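View pics/t10.png

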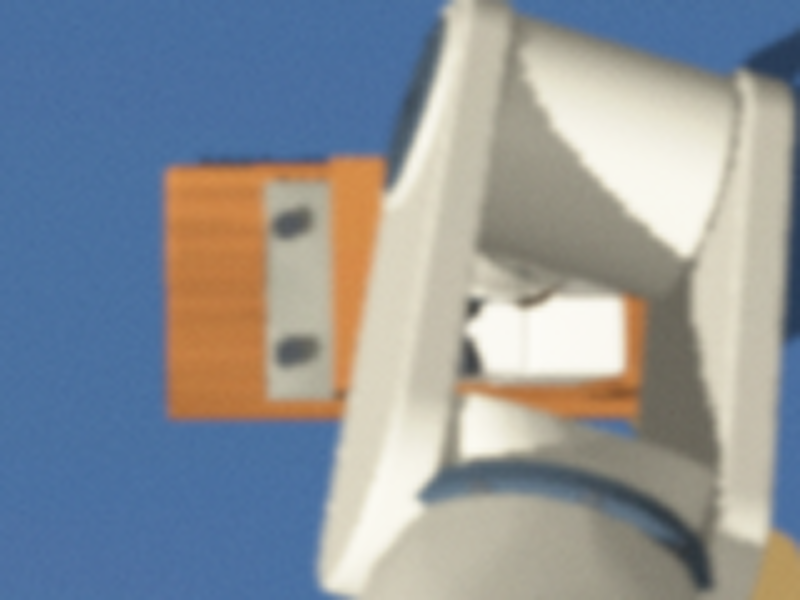

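The seam line has mostly faded in both views (side cols ~381, top zoom col 525). I'll release, lift clear and check properly.

Call:
play_rows([
  [0,0,0,0,60],
  [0,0,0,0,85],
  [0,0,0,0,85],
  [0,0,0,0,85],
  [0,0,0,0,85],
])

```text
clock: 12.8
ee_pos: [0.5649, -0.1714, 0.1673]
eef_rot: [2.199, 2.23, 0.003]
ft_force: [0.0, 0.4, -0.2]
gripper_width: 0.0852
```

Call:
play_rows([
  [0,0,-0.5,0,85],
  [0,0,-1.5,0,85],
  [0,0,-2.5,0,85],
  [0,0,-3,0,85],
  [0,0,-3,0,85],
])

```text
clock: 13.22
ee_pos: [0.566, -0.1716, 0.2462]
eef_rot: [2.195, 2.226, 0.007]
ft_force: [1.0, -0.2, -0.2]
gripper_width: 0.0851
```

```bash
python3 go.py .5615 -.162 .23 1.586; python3 zz.py z11.png
python3 - <<'E'
from h import *
T=snap('top');cv2.imwrite('pics/t11.png',cv2.resize(T['color'][140:260,330:490],(800,600),interpolation=cv2.INTER_CUBIC))
E
```

```text
t 13.22 pos [ 0.566  -0.1716  0.2462] yaw 1.5848 tilt -0.99988 F [ 1.   -0.23 -0.17] w 0.0851 j6 -0.308
need units xyz [ 0.39  -0.185  0.641] turn -0.01 dist 0.019
```

View pics/z11.png

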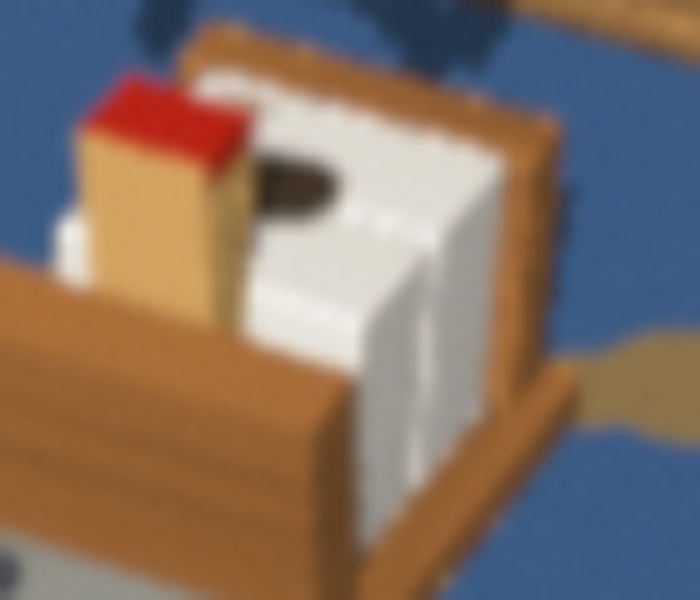

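View pics/t11.png

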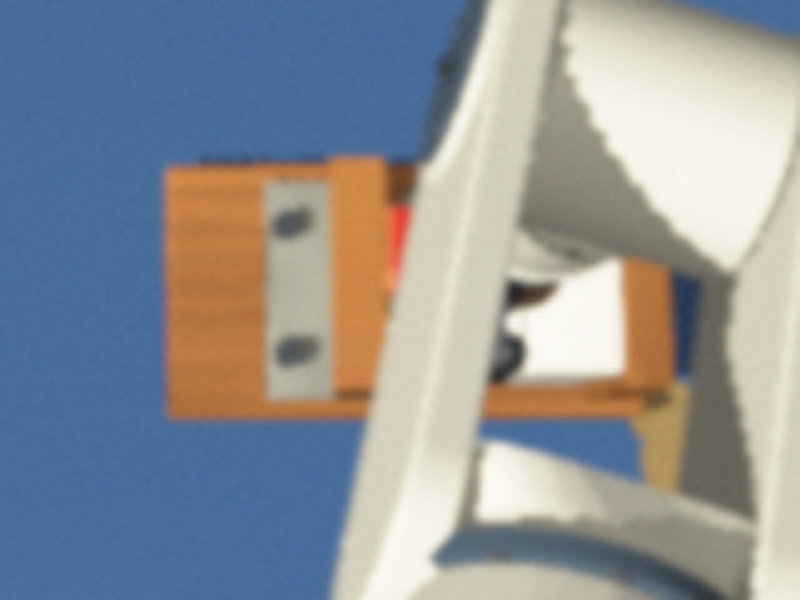

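The wedge stands upright and stays put (red top at zoom 85–250, 75–175). I'll move the arm aside for a clear top view.

Call:
play_rows([
  [1,0,0,0,60],
  [2.3,0,0,0,30],
  [3.7,0,0,0,0],
  [5.1,0,0,0,0],
  [6.5,0,0,0,0],
])

```text
clock: 13.73
ee_pos: [0.5608, -0.0072, 0.2398]
eef_rot: [2.2, 2.23, 0.001]
ft_force: [0.7, 0.0, 0.3]
gripper_width: 0.0251
```

Call:
play_rows([
  [1,0,0,0,0],
  [2,0,0,0,0],
  [2.5,0,0,0,0],
])

```text
clock: 13.98
ee_pos: [0.5588, 0.0577, 0.2378]
eef_rot: [2.2, 2.233, -0.002]
ft_force: [-0.1, -0.4, 0.3]
gripper_width: 0.0003
```

Run:
```python
from seg import *
S=snap('side');T=snap('top','t12.png');T0=cv2.imread('pics/t4.png')
print(state()['ee_pos'])
def red(s,r0,r1,c0,c1):
    u=up(s['color'],r0,r1,c0,c1).astype(int); return (u[...,2]-np.maximum(u[...,1],u[...,0])>90)&(u[...,2]>130)
qs,_=quad(red(S,120,150,340,375),120,340);qt,_=quad(red(T,170,220,390,425),170,390)
print(qs.round(1).tolist(),qt.round(1).tolist());print('top',tri(S,qs.mean(0),T,qt.mean(0)))
for q in qt: print(atz(T,q,.175).round(4))
for r in (180,183,206,209,211): print(r,'before',T0[r,428:440].min(-1).tolist(),'now',T['color'][r,428:440].min(-1).tolist())
cv2.imwrite('pics/t12z.png',np.hstack([cv2.resize(x[165:225,400:465],None,fx=6,fy=6,interpolation=cv2.INTER_CUBIC) for x in (T0,T['color'])]))
```

```text
[0.55922626 0.05681276 0.23820168]
[[132.1, 348.2], [127.3, 352.7], [131.4, 364.1], [136.2, 361.1]] [[181.1, 407.8], [181.8, 419.8], [197.1, 419.7], [197.6, 408.1]]
top (array([ 0.56496112, -0.17138815,  0.17373046]), np.float64(0.0011043537984402228))
[ 0.5858 -0.1562  0.175 ]
[ 0.5842 -0.1858  0.175 ]
[ 0.5464 -0.1851  0.175 ]
[ 0.545  -0.1565  0.175 ]
180 before [240, 239, 240, 237, 220, 190, 217, 240, 244, 243, 242, 242] now [155, 155, 154, 153, 152, 148, 138, 140, 151, 156, 155, 157]
183 before [241, 240, 240, 235, 216, 190, 215, 240, 243, 242, 242, 242] now [158, 155, 156, 156, 154, 149, 139, 138, 147, 157, 158, 157]
206 before [240, 240, 240, 239, 234, 219, 207, 231, 242, 243, 242, 241] now [242, 241, 242, 241, 241, 239, 232, 233, 243, 245, 244, 244]
209 before [240, 240, 240, 239, 235, 216, 197, 227, 242, 243, 242, 242] now [242, 242, 241, 241, 241, 239, 233, 234, 243, 245, 244, 243]
211 before [240, 240, 240, 239, 236, 213, 189, 220, 241, 244, 242, 242] now [242, 242, 241, 241, 241, 238, 231, 233, 243, 245, 243, 243]
```

View pics/t12z.png

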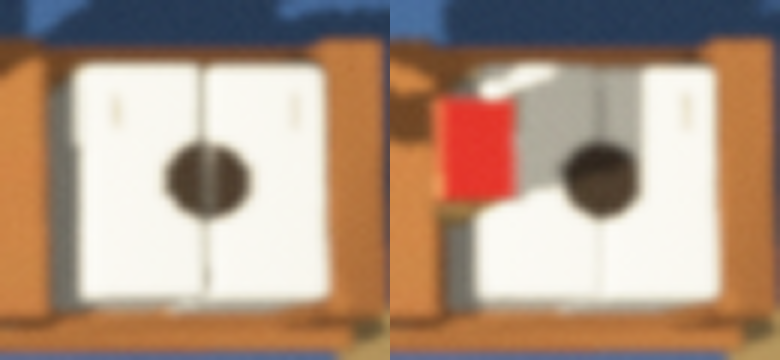

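The seam is now a faint line and the pour hole is whole, so the mould is shut. The red top is 59 mm above the mould. A final press on the top with shut fingers, to 15–20 N, will make sure it's locked.

```bash
python3 go.py .565 -.172 .238 1.586
```

```text
t 14.08 pos [0.5592 0.0568 0.2382] yaw 1.5866 tilt -0.99997 F [ 0.26 -0.68 -0.67] w -0.0001 j6 0.09
need units xyz [-9.155  0.086  0.063] turn 0.01 dist 0.229
```

Call:
play_rows([
  [-1,0,0,0,0],
  [-2.3,0,0,0,0],
  [-3.7,0,0,0,0],
  [-5.1,0,0,0,0],
  [-6.3,0.1,0,0,0],
])

```text
clock: 14.5
ee_pos: [0.5631, -0.1038, 0.2385]
eef_rot: [2.2, 2.234, -0.004]
ft_force: [-0.8, 0.2, -0.1]
gripper_width: -0.0002
```

Call:
play_rows([
  [-1,0.05,0,0,0],
  [-2,0.1,0,0,0],
  [-2.6,0.15,0,0,0],
  [-2.7,0.15,0,0,0],
])

```text
clock: 14.83
ee_pos: [0.5675, -0.1746, 0.2384]
eef_rot: [2.203, 2.23, -0.005]
ft_force: [0.7, -0.2, 0.3]
gripper_width: 0.0
```

```bash
python3 go.py .565 -.172 .198 1.586
```

```text
t 14.83 pos [ 0.5675 -0.1746  0.2384] yaw 1.583 tilt -0.99997 F [ 0.74 -0.17  0.33] w 0.0 j6 -0.307
need units xyz [ 0.118 -0.103  1.613] turn -0.03 dist 0.041
```

Call:
play_rows([
  [0.11,-0.1,0.4,0,0],
  [0.11,-0.1,0.8,0,0],
  [0.11,-0.1,1.2,0,0],
  [0.11,-0.1,1.55,0,0],
  [0.11,-0.1,1.55,0,0],
])

```text
clock: 15.25
ee_pos: [0.5637, -0.1708, 0.1969]
eef_rot: [2.204, 2.234, -0.008]
ft_force: [-0.8, 0.0, -0.9]
gripper_width: 0.0003
```

Call:
play_rows([
  [0,0,0.06,0,0],
  [0,0,0.1,0,0],
])

```text
clock: 15.42
ee_pos: [0.5636, -0.1702, 0.1938]
eef_rot: [2.204, 2.236, -0.009]
ft_force: [-0.0, -0.5, 0.0]
gripper_width: 0.0001
```

Call:
play_rows([
  [0,0,0.03,0,0],
  [0,0,0.06,0,0],
])

```text
clock: 15.58
ee_pos: [0.5642, -0.1702, 0.1933]
eef_rot: [2.202, 2.235, -0.008]
ft_force: [-1.9, 1.6, 10.7]
gripper_width: 0.0001
```

Call:
play_rows([
  [0,0,0.03,0,0],
  [0,0,0.06,0,0],
])

```text
clock: 15.75
ee_pos: [0.5647, -0.1702, 0.1932]
eef_rot: [2.201, 2.234, -0.007]
ft_force: [-4.2, 1.8, 16.3]
gripper_width: 0.0001
```

Call:
play_rows([
  [0,0,0.06,0,0],
  [0,0,0.08,0,0],
])

```text
clock: 15.92
ee_pos: [0.565, -0.1702, 0.1931]
eef_rot: [2.201, 2.234, -0.006]
ft_force: [-6.5, 3.0, 19.4]
gripper_width: -0.0002
```

The wedge took 19.4 N without sinking, so it's locked. Retreating straight up.

Call:
play_rows([
  [0,0,-0.1,0,0],
  [0,0,-0.6,0,0],
  [0,0,-1.4,0,0],
  [0,0,-2.4,0,0],
  [0,0,-3,0,0],
])

```text
clock: 16.33
ee_pos: [0.5658, -0.1699, 0.2712]
eef_rot: [2.199, 2.232, -0.004]
ft_force: [-0.0, -0.2, -0.5]
gripper_width: -0.0
```

Call:
play_rows([
  [1,0,0,0,0],
  [2.3,0,0,0,0],
  [3.7,0,0,0,0],
  [5.1,0,0,0,0],
  [6.5,0,0,0,0],
])

```text
clock: 16.75
ee_pos: [0.5633, -0.006, 0.2711]
eef_rot: [2.199, 2.231, -0.002]
ft_force: [0.1, 0.5, -0.7]
gripper_width: -0.0001
```

Call:
play_rows([
  [1,0,0,0,0],
  [2,0,0,0,0],
  [2.5,0,0,0,0],
  [2.5,0,0,0,0],
])

```text
clock: 17.08
ee_pos: [0.5626, 0.0588, 0.2713]
eef_rot: [2.196, 2.234, -0.001]
ft_force: [0.7, -0.5, 0.4]
gripper_width: -0.0003
```

```bash
python3 - <<'E'
from seg import *
S=snap('side','s13.png');T=snap('top','t13.png')
st=state();print(st['clock'],st['ee_pos'],st['ft_force'])
def red(s,r0,r1,c0,c1):
    u=up(s['color'],r0,r1,c0,c1).astype(int); return (u[...,2]-np.maximum(u[...,1],u[...,0])>90)&(u[...,2]>130)
qs,_=quad(red(S,120,150,340,375),120,340);qt,_=quad(red(T,170,220,390,425),170,390)
print('top',tri(S,qs.mean(0),T,qt.mean(0)))
for r in (206,209,211): print(r,T['color'][r,428:440].min(-1).tolist())
E
python3 zz.py z13.png
```

```text
17.1833 [0.56255056 0.05637172 0.27095784] [ 0.07186372 -0.50745003 -0.66788831]
top (array([ 0.56546844, -0.17106226,  0.17325337]), np.float64(0.0016383960571101318))
206 [241, 241, 241, 241, 241, 238, 231, 233, 242, 244, 243, 242]
209 [241, 241, 240, 241, 241, 239, 232, 234, 242, 244, 243, 242]
211 [241, 240, 240, 240, 240, 237, 230, 233, 242, 244, 243, 242]
```

View pics/t13.png

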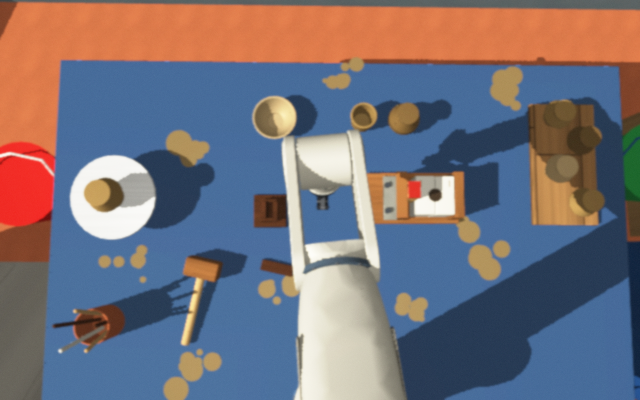

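View pics/z13.png

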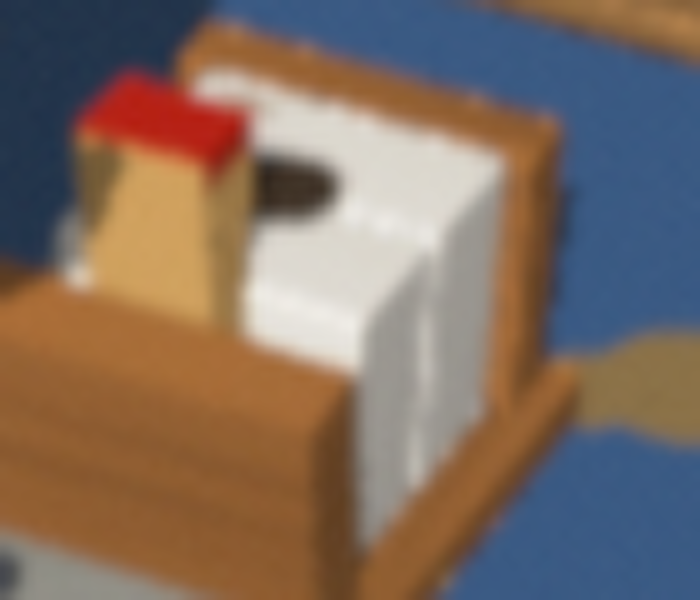

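Everything checks out: the wedge is upright in the slot (red top at top-view col 414, row 190), the halves are shut, the bystanders haven't moved, and the arm is clear. Handing in.

```bash
python3 -c "
from station import job
print(job.sign_off())"
```

```text
the job is handed in; nothing more can be done
None
```

I gripped the wedge near its top, set it foot first into the slot with its slope to the post, and lowered it along the 1:6 slope until the mould halves shut. I then let go, pressed the red top with closed fingers, moved the arm clear and handed the job in at about 17 s. No verdict came back.

**What my last checks showed:**
- **Mould shut:** the seam has faded to a faint line in the top view and the pour hole is whole. A thin bright line still shows at the seam in the side view, which I took for the block edges' bevel.
- **Wedge locked:** its top is about 58 mm above the mould, so the foot is about 62 mm below the mouth. It took 19.4 N on top without sinking.
- **Bench and arm:** the bystanders look unmoved by eye (I did not measure them), and the arm was touching nothing.

**What I could not confirm, or what disagreed:**
- **Higher push than intended:** while driving the wedge in the grip, the downward force reached about 28 N just as the halves shut, above the 15–20 N meant for locking. I eased off at once. I saw no chipping, but the force on the plaster cannot be measured directly.
- **Holding force:** I infer that the wedge still bears on half B with more than 10 N from the press. I did not measure it.
- **Camera disagreement:** while I held the wedge, the side view put its foot 2–4 mm from where the arm pose predicted, probably a slight tilt in the grip. I shifted about 2 mm to allow for it, and the foot entered without touching.

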